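Set a bracket plate under the marking needle

ROBOT

A 6-joint arm with a two-finger parallel gripper is mounted at the origin on the work surface. World frame = base frame: x ahead of the robot, y to its left, z up, the work surface at z = 0. Lengths are in mm, angles in rad, forces in N, time in s.
With the tool pointing down it reaches from about 300 to 775 mm from the base axis. Payload 14.6 kg.
Tool frame: the origin (TCP) lies at the very end of the fingers, on their centre line; the grasp point (between the pads) lies 19 mm behind it; z points along the fingers, y is the line along which they close (so a half turn about z gives the same grasp; the last joint's range is limited). The gripper opens to 94 mm and grips with 3 to 60 N. Pads are 16 mm wide; open, the fingers measure 119 mm over their backs; the gripper's body (75 mm by 177 mm) begins 78 mm behind the grasp point.
Start: joints at [1.249, 0.3, 1.521, -0, 1.321, -0.067], TCP at [138.626, 532.233, 205.446] pointing down, gripper open.
Joint ranges: [-3.03, 3.03], [-0.79, 2.21], [0.23, 2.52], [-1.04, 4.18], [0, 3.07], [-2.55, 2.55]. Speed limits (rad/s): [2.22, 2.22, 2.57, 3.14, 3.14, 3.14].

INTERFACE

Orientations are given as [roll, pitch, yaw] about the fixed x, y, z axes, in that order (R = Rz(yaw) Ry(pitch) Rx(roll)).
In Python, from cell import manip gives the robot as it stands.
- The arm moves only by the tool servo_tool, never from a script. Its argument "rows" is a list of rows, each a list of 7 numbers: the turn, a rotation vector about the world's x, y, z in degrees, then the shift along the world's x, y, z in mm, then the closure, from 0 (fully open) to 1 (shut). In form: [[rx, ry, rz, dx, dy, dz, fingers], ...]. A call has 1 to 20 rows; each row shifts and turns the commanded pose from where the row before left it; what a row does not reach is not made up. A row lasts 1/8 s, in which the tool goes at most 62.5 mm and 10.7 degrees, less where a joint would pass 70% of its speed; a pose out of reach is approached as far as the arm can. A call with a gripper value outside its range is refused whole. The fingers move at their own pace and stop on an object; "grip_force" is the grip in N (left out, the last holds). Time passes only in rows, so rows that do not move let the fingers close. It gives the time, the measured TCP pose, the force, the opening and the grip force at its end, in the units of the state.
- manip.read_state(): the state, without advancing time (a new reading comes with each control period).
- manip.camera(name): name is "scene" or "top"; returns the picture (384x512x3 uint8, red, green, blue); there is no depth.
- manip.camera_info(name): a dict with "fx", "fy", "cx", "cy" (pixels), "D" ([k1, k2, p1, p2, k3] as OpenCV has them; the pictures are not rectified), "position" and "rotation" of the camera in the world. Camera axes: x right, y down, z forward; pixel columns grow to the right and rows downward; lengths in mm; the calibration is good to about 2 mm. A picture is of the moment at which its call begins. camera_info takes no time and is no camera call.
- manip.sign_off(): hands the job in; it is judged then, once.
The state is a dict: "clock": time; "joints": joint angles; "qd": joint speeds; "effort": joint torques, N m; "eef_pos": TCP position; "eef_rot": TCP orientation; "wrist_force": force on the tool from outside, world axes, zero at the start; "moment": the same for the moment, N m; "finger_gap": finger opening in mm; "finger_force": force on a finger pad.
Only numpy, scipy, OpenCV 4.12 (cv2) and the standard library are available. Lean on these libraries where they do the work, as an engineer would, in place of code of your own. Each camera call takes 0.05 s, during which the arm holds its last target. There are 200 camera calls.

TASK

At the marking station, first slide the steel gate in front of the guide rails fully aside to its end stop. Then slide the aluminium plate along the bench, never lifting it, into the lane between the two rails until the round dark spot on it is centred under the needle tip and the plate lies straight along the rails; leave it there and let go. Nothing may touch the needle, and the jar, the stud and the black nest block stay where they stand.

Things in the scene. Friction and masses are not known exactly. Their poses are not given: they have to be found in the camera images.
- press: Fixed marking station. Origin on the bench straight below the needle tip; its x axis runs along the lane, from the entry (-x) inwards, z up. Two black guide rails, 15 mm high, 12 mm wide, run from x = -40 to +45 mm, inner faces at y = +-34 mm: a lane 68 mm wide, its floor the bench, open at both ends.
- column (a point): Point on the bench under the station's aluminium column (station x = 0, y = 135 mm). Column 50 (x) x 40 (y) mm, 210 mm tall; its foot spans x -45 to +65, y 100 to 170 mm, 12 mm high. From it a black arm (x +-12 mm, 130 to 165 mm above the bench) reaches over the lane to y = -25 mm and carries the needle.
- end_stop (a point): Centre, on the bench, of the gate's fixed steel end stop, a block 22 (station x) x 10 (y) x 22 mm high at station x = -50, y = -128 mm.
- needle: Fixed steel needle hanging from the arm's end, pointing down. Origin at its tip, 14 mm above the bench (6 mm above the plate's top). 6 mm thick for 36 mm above the tip, tapering in the lowest 14 mm; above that a 16 mm thick holder up to the arm. It must not be touched.
- gate (a joint): Slide of the steel gate, in m: 0 = closed across the lane, 0.085 = fully open against its end stop. It grows as the gate moves along the station's -y. It stays where it is left; friction about 2 N, no spring. At the start it is 0 to 0.03.
- gate_grip (a point): Point on the gate's black upright grip, 42 mm above the bench, mid-section. Grip 14 (station x) x 26 mm (station y), top 55 mm high, at station x = -80 mm, y = -(joint value). The gate's steel bar, 8 mm thick, 66 mm long in y, 3 to 17 mm high, is at station x = -50 mm, centred on the grip's y; a 26 mm wide tongue, top 17 mm high, joins them. Closed, it blocks the plate.
- plate: Loose aluminium plate, 166 (x) x 56 (y) x 8 mm, 0.2 to 0.38 kg. Origin at the centre of its underside. A lug stands on its top near the -x end, the round spot lies near the +x end; a dark oblong slot at the middle has no role. It starts left or right of the approach, its x within 0.7 rad of the station's x; at the end its x points along the station's x, spot end first.
- spot (a point): Centre of the round dark spot, 12 mm in diameter, on the plate's top face (8 mm up), 62 mm from the plate's centre along its +x, 21 mm from its front edge.
- lug (a point): Middle of the lug's section, 40 mm above the plate's underside, at plate x = -62 mm, y = 0. The lug is upright, 14 mm (plate x) by 40 mm (plate y), its top 52 mm above the plate's underside.
- jar: Bystander: a white lidded jar, 38 mm across, 60 mm high, loose, beside the lane's approach. Origin at the centre of its underside.
- stud: Bystander: a round steel stud, 38 mm across its foot, 54 mm high, loose, on the other side of the lane's approach. Origin at the centre of its underside.
- nest: Bystander: a black nest block, 85 (x) x 60 (y) mm, 59 mm high with a small steel ball knob, loose, on the other side of the approach from the plate. Origin at the centre of its underside.

How it is judged (in metres and radians):
On the way:
1. the gate is slid fully open to its end stop (value of joint gate above 0.081 m), for 0.2 s.
At the end, for the whole second after the job is handed in: The gate is at its end stop (within 4 mm), the spot's centre is within 5 mm of the needle tip seen from above, the plate lies flat on the bench, at rest, within 0.1 rad of the rails' direction (value of joint gate above 0.081 m and horizontal distance between spot and needle below 0.005 m and angle between the x axis of plate and the x axis of press, either way round below 0.1 rad and height (world z) of plate below 0.004 m and angle between plate's own z axis and vertical below 0.03 rad and linear speed of plate below 0.01 m/s); the robot touches nothing.
It fails at once if the plate is lifted off the bench (more than 15 mm) (height (world z) of plate above 0.015 m).
It fails at once if something touches the needle (contact force between needle and anything else above 1 N).
It fails at once if the jar, the stud or the nest block is moved by more than 15 mm (distance of any of jar, stud, nest from where it was at the start of the episode above 0.015 m).
It also fails if it takes over 72 s, if anything falls off the work surface, if the arm or the gripper's body presses on something with over 40 N, if the wrist force passes 120 N, or if a joint passes its speed limit or range.

## Working session

There is one attempt and no reset: what is moved stays moved. The work goes in short steps, Python scripts to look and compute and a tool call to move; the robot and the scene stay as the last step left them, time stands still between calls to the robot, and variables do not carry over. Pictures are saved under pics/ and viewed, at most 10 in all, crops included, and the job is handed in when it is done.

Besides the shell and the picture viewer there is one more tool, called after ">>>" in YAML: its name, and indented under it one key for each argument. servo_tool: Moves the arm, as the interface text tells. Its arguments: {"type":"object","properties":{"rows":{"type":"array","items":{"type":"array","items":{"type":"number"}}},"grip_force":{"type":"number"}},"required":["rows"]}

```bash
mkdir -p pics
python3 - <<'E'
from cell import manip
import cv2,json
for n in("scene","top"):
    im=manip.camera(n); cv2.imwrite(f"pics/{n}0.png",im[:,:,::-1])
    i=manip.camera_info(n); print(n,i)
s=manip.read_state(); print(s)
E
```

```text
scene {'fx': 489.38887855317694, 'fy': 489.38887855317694, 'cx': 249.35672309245786, 'cy': 189.16615358867233, 'D': array([-0.04885224,  0.        ,  0.        ,  0.        ,  0.        ]), 'position': array([1368.60967045,  149.65127483,  923.80227706]), 'rotation': array([-2.39068498, -0.01478428,  1.79920825])}
top {'fx': 402.2178556294914, 'fy': 402.2178556294914, 'cx': 254.90832966828506, 'cy': 189.59014403382253, 'D': array([-0.07476483,  0.        ,  0.        ,  0.        ,  0.        ]), 'position': array([474.98925854,  -1.88869287, 891.9767051 ]), 'rotation': array([-3.01212671,  0.0092538 , -1.5690465 ])}
{'clock': 0.1, 'joints': array([ 1.24935430e+00,  3.00388938e-01,  1.52151020e+00,  5.89896985e-06,
        1.32067192e+00, -6.65840066e-02]), 'qd': array([ 0.00035661, -0.00143342, -0.00185559,  0.00054716,  0.00022665,
       -0.00019827]), 'effort': array([ 2.75064049e-03, -5.32645833e+01, -3.53280973e+01,  7.09920796e-02,
        2.35831324e-02, -5.65484333e-05]), 'eef_pos': array([138.58119708, 532.02304656, 204.96137405]), 'eef_rot': array([-3.14061679e+00, -7.07994713e-05,  2.88673314e+00]), 'wrist_force': array([0.06445305, 0.50664156, 0.02863631]), 'moment': array([-0.01484168, -0.02138003,  0.0023529 ]), 'finger_force': 0.0, 'finger_gap': 94.03801181598394}
```

View pics/top0.png

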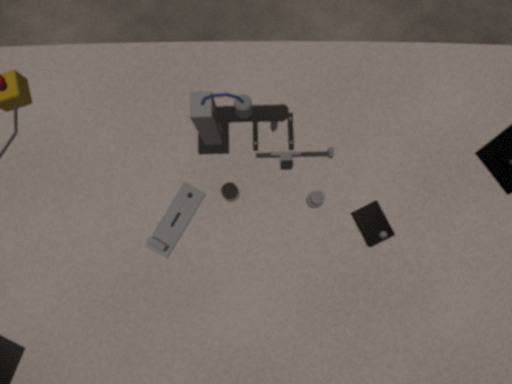

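View pics/scene0.png

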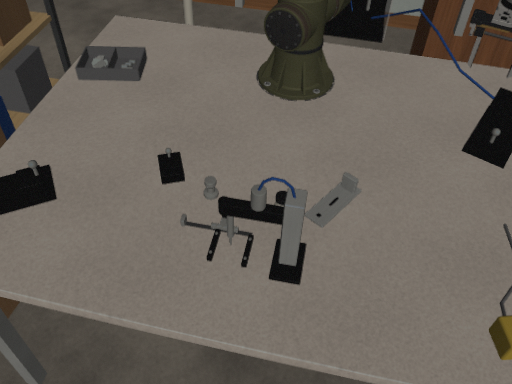

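The top view shows the plate at about (176,218), its spot at (190,195) and lug at (158,243). The rails are near columns 255 and 291, the gate grip is at (286,163) and the end stop at (331,153). The dark lidded item at (230,191), the stud at (315,199) and the nest at (373,223) are bystanders. Next I'll enlarge this view for accuracy.

```bash
cat > h.py <<'E'
import numpy as np,cv2
from scipy.spatial.transform import Rotation as Ro
from cell import manip
class Cam:
    def __init__(s,n):
        i=manip.camera_info(n); s.K=np.array([[i['fx'],0,i['cx']],[0,i['fy'],i['cy']],[0,0,1]]); s.D=np.array(i['D'])
        s.R=Ro.from_euler('xyz',i['rotation']).as_matrix(); s.p=np.array(i['position'])
    def ray(s,uv):
        u=cv2.undistortPoints(np.array(uv,float).reshape(-1,1,2),s.K,s.D).reshape(-1,2)
        return np.c_[u,np.ones(len(u))]@s.R.T
    def plane(s,uv,z):
        d=s.ray(uv); return (s.p+d*((z-s.p[2])/d[:,2])[:,None])[:,:2]
    def proj(s,P):
        return cv2.projectPoints(np.array(P,float).reshape(-1,1,3),cv2.Rodrigues(s.R.T)[0],-s.R.T@s.p,s.K,s.D)[0].reshape(-1,2)
E
python3 - <<'E'
from h import *
im=cv2.imread("pics/top0.png"); c=im[85:265,140:400]
c=cv2.convertScaleAbs(cv2.resize(c,None,fx=3,fy=3,interpolation=cv2.INTER_CUBIC),alpha=1.5)
cv2.imwrite("pics/top0c.png",c)
im=cv2.imread("pics/scene0.png"); c=im[140:290,150:370]
c=cv2.convertScaleAbs(cv2.resize(c,None,fx=3.6,fy=3.6,interpolation=cv2.INTER_CUBIC),alpha=1.5)
cv2.imwrite("pics/scene0c.png",c)
t=Cam("top"); print(t.plane([[190,195],[158,243],[255,130],[291,130],[286,163]],0))
E
```

```text
[[578.80845044 151.96914591]
 [471.64776398 221.100317  ]
 [728.37874483   6.59970518]
 [728.39152185 -75.61856421]
 [651.64142927 -63.47093286]]
```

View pics/top0c.png

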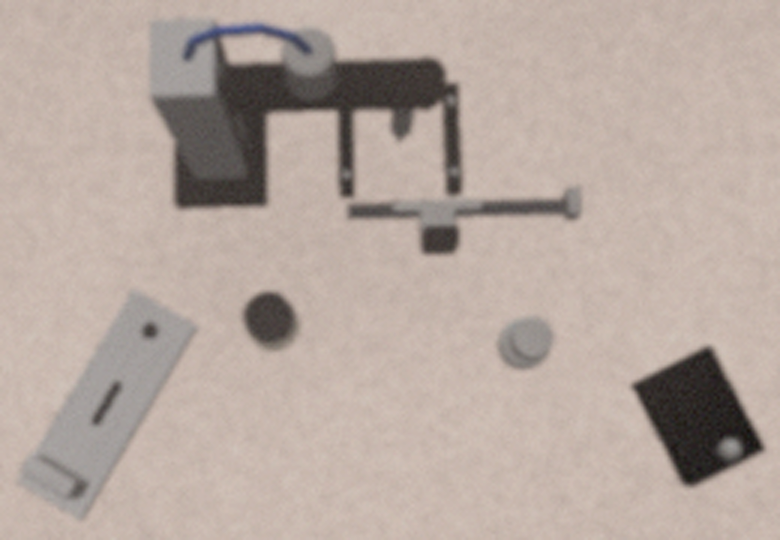

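View pics/scene0c.png

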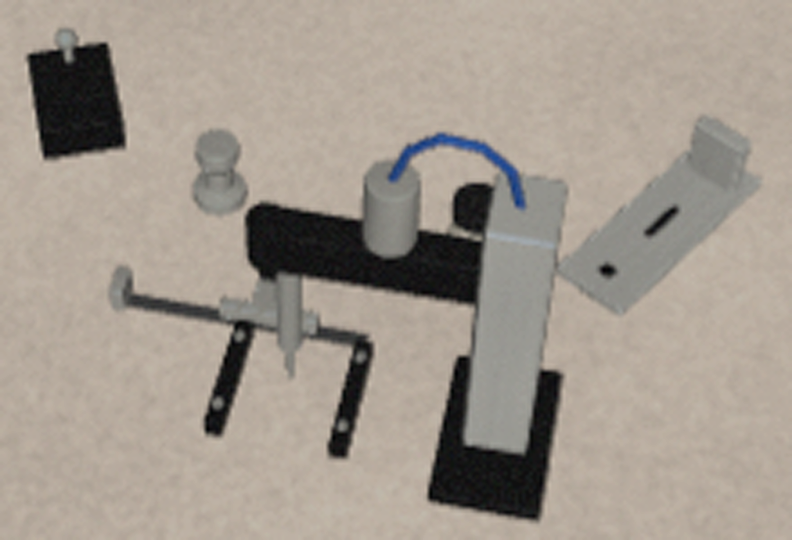

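```bash
cat >> h.py <<'E'
T=Cam("top");S=Cam("scene")
tf=lambda p:(np.array(p,float)+.5)/3-.5+[140,85]
sf=lambda p:(np.array(p,float)+.5)/3.6-.5+[150,140]
def tri(a,b):
    A=np.zeros((3,3));B=np.zeros(3)
    for c,uv in((T,a),(S,b)):
        d=c.ray([uv])[0];d/=np.linalg.norm(d);M=np.eye(3)-np.outer(d,d);A+=M;B+=M@c.p
    x=np.linalg.solve(A,B);return x,T.proj(x)-a,S.proj(x)-b
E
python3 - <<'E'
from h import *
np.set_printoptions(precision=1,suppress=True)
print("scene screws z15",S.plane(sf([(240,335),(217,403),(365,349),(343,426)]),15))
print("top screws z15",T.plane(tf([(347,174),(454,171),(451,100)]),15))
print("rail near ends top",T.plane(tf([(346,195),(454,192)]),15))
print("foot edge z12",T.plane(tf([(176,206),(266,203)]),12))
print("foot scene z12: ",S.plane(sf([(430,500),(540,516),(560,372)]),12))
print("tip",tri(tf((401,138)),sf((291,375))))
print("stop top z22",T.plane(tf([(573,203)]),22), "grip top z55",T.plane(tf([(439,241)]),55))
print("bar ends top z17",T.plane(tf([(392,205),(483,206)]),17),S.plane(sf([(220,305),(318,322)]),17))
sp=T.plane(tf([(150,330)]),8);sp2=S.plane(sf([(607,270)]),8);print("spot",sp,sp2)
print("slot",T.plane(tf([(107,403)]),8),S.plane(sf([(662,222)]),8))
print("plate corners",T.plane(tf([(133,290),(197,327),(83,520),(18,480)]),8))
print("plate corners scene",S.plane(sf([(558,265),(622,308),(760,184)]),8))
print("jar top60",T.plane(tf([(269,318)]),60),"stud top54",T.plane(tf([(530,338)]),54),"nest top",T.plane(tf([(633,384),(711,347),(763,450),(688,487)]),50))
E
```

```text
scene screws z15 [[693.9 -73. ]
 [749.5 -72.4]
 [685.6   8.7]
 [747.7   8.9]]
top screws z15 [[694.9   5.7]
 [697.2 -74.1]
 [752.1 -72.5]]
rail near ends top [[678.9   6.4]
 [681.2 -73.9]]
foot edge z12 [[671.4 133.3]
 [673.6  66.1]]
foot scene z12:  [[786.1  72.3]
 [781.6 139.1]
 [671.8 134.5]]
tip (array([720.9, -33.1,  19.9]), array([[-0.6,  0.1]]), array([[-0.6, -0.1]]))
stop top z22 [[ 671.4 -161. ]] grip top z55 [[636.4 -59.6]]
bar ends top z17 [[670.9 -27.7]
 [670.2 -95.1]] [[674.4 -92. ]
 [672.8 -25.9]]
spot [[578.6 151.4]] [[575.6 152.6]]
slot [[524.5 182. ]] [[522.8 184.2]]
plate corners [[608.6 164.8]
 [580.9 116.5]
 [439.2 197.6]
 [467.8 246.4]]
plate corners scene [[579.2 119.4]
 [606.2 166.8]
 [469.7 248.6]]
jar top60 [[581.   59.4]] stud top54 [[ 567.8 -122.8]] nest top [[ 535.8 -195.1]
 [ 561.9 -251.2]
 [ 489.5 -285.5]
 [ 464.1 -231.8]]
```

The close-ups show the rail screws, the needle tip (291,375 in the scene crop), the grip, the spot and the plate corners clearly. From these the station origin is about (720,-33) with yaw about 0.02, and the gate is about 27 mm open. The lug is at about (470,213) and the plate yaw is -0.52. I'll start with the gate.

>>> servo_tool:
  rows:
    - [0, 0, 1, 31.3, -37, 0, 0]
    - [0, 0, 1, 31.3, -37, 0, 0]
    - [0, 0, 1, 31.3, -37, 0, 0]
    - [0, 0, 1, 31.3, -37, 0, 0]
    - [0, 0, 1, 31.3, -37, 0, 0]
    - [0, 0, 1, 31.3, -37, 0, 0]
    - [0, 0, 1, 31.3, -37, 0, 0]
    - [0, 0, 1, 31.3, -37, 0, 0]
    - [0, 0, 1, 31.3, -37, 0, 0]
    - [0, 0, 1, 31.3, -37, 0, 0]
    - [0, 0, 1, 31.3, -37, 0, 0]
    - [0, 0, 1, 31.3, -37, 0, 0]
    - [0, 0, 1, 31.3, -37, 0, 0]
    - [0, 0, 1, 31.3, -37, 0, 0]
    - [0, 0, 1, 31.3, -37, 0, 0]
    - [0, 0, 0.7, 31.3, -37, 0, 0]
    - [0, 0, 0, 0, 0, 0, 0]
    - [0, 0, 0, 0, 0, 0, 0]
  grip_force: 12

```text
clock: 2.35
eef_pos: [639.0, -59.4, 205.0]
eef_rot: [3.141, -0.001, -3.123]
wrist_force: [0.0, 0.2, 0.9]
finger_gap: 93.9
finger_force: 0.0
```

>>> servo_tool:
  rows:
    - [0, 0, 0, 0, 0, -25, 0]
    - [0, 0, 0, 0, 0, -25, 0]
    - [0, 0, 0, 0, 0, -25, 0]
    - [0, 0, 0, 0, 0, -25, 0]
    - [0, 0, 0, 0, 0, -25, 0]
    - [0, 0, 0, 0, 0, -25, 0]
    - [0, 0, 0, 0, 0, -20, 0]
    - [0, 0, 0, 0, 0, -8, 0]
    - [0, 0, 0, 0, 0, 0, 0]
    - [0, 0, 0, 0, 0, 0, 0.4]
    - [0, 0, 0, 0, 0, 0, 0.9]
    - [0, 0, 0, 0, 0, 0, 0.9]
    - [0, 0, 0, 0, 0, 0, 0.9]
    - [0, 0, 0, 0, 0, 0, 0.9]
    - [0, 0, 0, 0, 0, 0, 0.9]

```text
clock: 4.22
eef_pos: [639.4, -59.8, 27.4]
eef_rot: [-3.142, -0.0, -3.122]
wrist_force: [0.6, 0.7, 0.7]
finger_gap: 37.3
finger_force: 0.0
```

>>> servo_tool:
  rows:
    - [0, 0, 0, 0, 0, 0, 0.9]
    - [0, 0, 0, 0, 0, 0, 0.9]
    - [0, 0, 0, 0, 0, 0, 0.9]
    - [0, 0, 0, 0, 0, 0, 0.9]

```text
clock: 4.72
eef_pos: [639.4, -59.8, 27.5]
eef_rot: [-3.142, -0.0, -3.122]
wrist_force: [-0.1, 0.0, -0.9]
finger_gap: 26.1
finger_force: 12.0
```

>>> servo_tool:
  rows:
    - [0, 0, 0, 0.1, -5, 0, 0.9]
    - [0, 0, 0, 0.1, -5, 0, 0.9]
    - [0, 0, 0, 0.1, -5, 0, 0.9]
    - [0, 0, 0, 0.1, -5, 0, 0.9]
    - [0, 0, 0, 0.1, -5, 0, 0.9]
    - [0, 0, 0, 0.1, -5, 0, 0.9]
    - [0, 0, 0, 0.1, -5, 0, 0.9]
    - [0, 0, 0, 0.1, -5, 0, 0.9]
    - [0, 0, 0, 0.1, -5, 0, 0.9]
    - [0, 0, 0, 0.1, -5, 0, 0.9]
    - [0, 0, 0, 0, -2, 0, 0.9]
    - [0, 0, 0, 0, -2, 0, 0.9]
    - [0, 0, 0, 0, 0, 0, 0.9]

```text
clock: 6.35
eef_pos: [640.7, -114.2, 27.4]
eef_rot: [-3.141, 0.001, -3.123]
wrist_force: [5.7, 0.7, -3.7]
finger_gap: 25.9
finger_force: 12.0
```

>>> servo_tool:
  rows:
    - [0, 0, 0, 0.3, -2, 0, 0.9]
    - [0, 0, 0, 0.2, -2, 0, 0.9]
    - [0, 0, 0, 0, -2, 0, 0.9]
    - [0, 0, 0, 0, -2, 0, 0.9]
    - [0, 0, 0, 0, 0, 0, 0.9]

```text
clock: 6.98
eef_pos: [640.8, -119.2, 27.4]
eef_rot: [3.138, -0.001, -3.122]
wrist_force: [1.0, 18.9, 1.0]
finger_gap: 25.9
finger_force: 12.0
```

>>> servo_tool:
  rows:
    - [0, 0, 0, 0, 2, 0, 0.9]
    - [0, 0, 0, 0, 0, 0, 0.3]
    - [0, 0, 0, 0, 0, 0, 0]
    - [0, 0, 0, 0, 0, 0, 0]
    - [0, 0, 0, 0, 0, 0, 0]
    - [0, 0, 0, 0, 0, 0, 0]
    - [0, 0, 0, 0, 0, 0, 0]
    - [0, 0, 0, 0, 0, 25, 0]
    - [0, 0, 0, 0, 0, 30, 0]
    - [0, 0, 0, 0, 0, 40, 0]
    - [0, 0, 0, 0, 0, 0, 0]

```text
clock: 8.35
eef_pos: [642.3, -120.1, 125.9]
eef_rot: [-3.14, 0.005, -3.122]
wrist_force: [0.3, -0.0, 0.4]
finger_gap: 94.2
finger_force: 0.0
```

>>> servo_tool:
  rows:
    - [0, 0, -3.1, -17.2, 33.3, 0, 0]
    - [0, 0, -3.1, -17.2, 33.3, 0, 0]
    - [0, 0, -3.1, -17.2, 33.3, 0, 0]
    - [0, 0, -3.1, -17.2, 33.3, 0, 0]
    - [0, 0, -3.1, -17.2, 33.3, 0, 0]
    - [0, 0, -3.1, -17.2, 33.3, 0, 0]
    - [0, 0, -3.1, -17.2, 33.3, 0, 0]
    - [0, 0, -3.1, -17.2, 33.3, 0, 0]
    - [0, 0, -3.1, -17.2, 33.3, 0, 0]
    - [0, 0, -3.1, -17.2, 33.3, 0, 0]
    - [0, 0, 0, 0, 0, 0, 0]
    - [0, 0, 0, 0, 0, 0, 0]

```text
clock: 9.85
eef_pos: [469.0, 212.8, 122.0]
eef_rot: [-3.141, -0.0, 2.621]
wrist_force: [-0.2, 0.5, 0.7]
finger_gap: 93.9
finger_force: 0.0
```

Run:
```python
from h import *
im=manip.camera("scene")[:,:,::-1]; cv2.imwrite("pics/s1.png",im)
a=cv2.resize(im[130:280,150:370],None,fx=3.6,fy=3.6,interpolation=cv2.INTER_CUBIC)
cv2.imwrite("pics/s1c.png",cv2.convertScaleAbs(a,alpha=1.5))
s=manip.read_state();print(s['eef_pos'],s['eef_rot'],s['clock'])
```

```text
[469.17305132 212.53368376 122.11726746] [-3.14114143e+00 -1.65059761e-04  2.61978023e+00] 9.9
```

View pics/s1c.png

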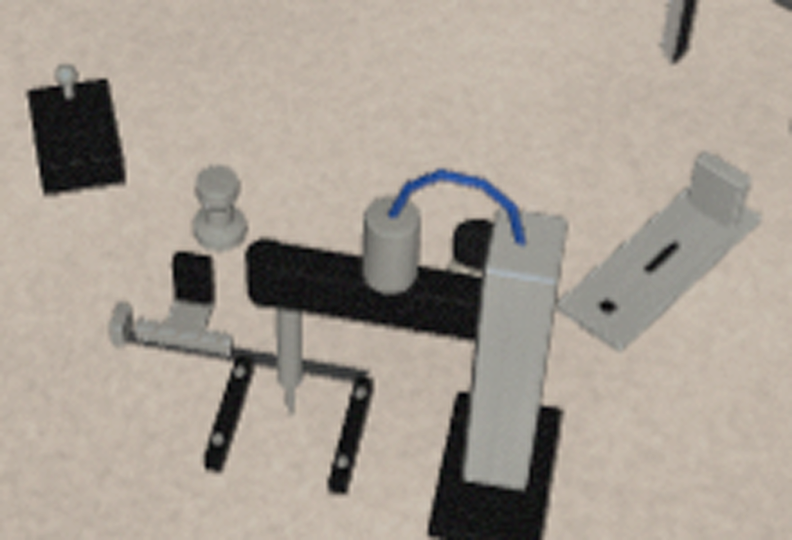

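The gate bar at (185,335) now sits against its end stop and the lane is clear. Only a thin guide strip crosses it. The plate hasn't moved. Next I'll descend onto the lug.

>>> servo_tool:
  rows:
    - [0, 0, 0, 0.4, 0.7, -25, 0]
    - [0, 0, 0, 0, 0, -25, 0]
    - [0, 0, 0, 0, 0, -25, 0]
    - [0, 0, 0, 0, 0, -17, 0]
    - [0, 0, 0, 0, 0, -8, 0]
    - [0, 0, 0, 0, 0, 0, 0.4]
    - [0, 0, 0, 0, 0, 0, 0.9]
    - [0, 0, 0, 0, 0, 0, 0.9]
    - [0, 0, 0, 0, 0, 0, 0.9]
    - [0, 0, 0, 0, 0, 0, 0.9]
    - [0, 0, 0, 0, 0, 0, 0.9]
    - [0, 0, 0, 0, 0, 0, 0.9]
    - [0, 0, 0, 0, 0, 0, 0.9]
    - [0, 0, 0, 0, 0, 0, 0.9]
  grip_force: 15

```text
clock: 11.65
eef_pos: [469.4, 214.0, 22.5]
eef_rot: [3.141, 0.0, 2.62]
wrist_force: [0.7, 1.3, 1.5]
finger_gap: 39.9
finger_force: 15.0
```

>>> servo_tool:
  rows:
    - [0, 0, 0, -4, 0, 0, 0.9]
    - [0, 0, 0, -8, 0, 0, 0.9]
    - [0, 0, 0, -8, 0, 0, 0.9]
    - [0, 0, 0, -8, 0, 0, 0.9]
    - [0, 0, 0, -8, 0, 0, 0.9]
    - [0, 0, 0, -8, 0, 0, 0.9]
    - [0, 0, 0, -8, 0, 0, 0.9]
    - [0, 0, 0, -8, 0, 0, 0.9]
    - [0, 0, 0, -8, 0, 0, 0.9]
    - [0, 0, 0, -6, 0, 0, 0.9]
    - [0, 0, 0, 0, 0, 0, 0.9]

```text
clock: 13.02
eef_pos: [394.4, 213.9, 22.5]
eef_rot: [-3.141, -0.001, 2.62]
wrist_force: [-4.4, 0.2, 8.3]
finger_gap: 39.7
finger_force: 15.0
```

>>> servo_tool:
  rows:
    - [0, 0, 1.55, 0, -6, 0, 0.9]
    - [0, 0, 1.55, 0, -12, 0, 0.9]
    - [0, 0, 1.55, 0, -13, 0, 0.9]
    - [0, 0, 1.55, 0, -13, 0, 0.9]
    - [0, 0, 1.55, 0, -13, 0, 0.9]
    - [0, 0, 1.55, 0, -13, 0, 0.9]
    - [0, 0, 1.55, 0, -13, 0, 0.9]
    - [0, 0, 1.55, 0, -13, 0, 0.9]
    - [0, 0, 1.55, 0, -13, 0, 0.9]
    - [0, 0, 1.55, 0, -13, 0, 0.9]
    - [0, 0, 1.55, 0, -13, 0, 0.9]
    - [0, 0, 1.55, 0, -13, 0, 0.9]
    - [0, 0, 1.55, 0, -13, 0, 0.9]
    - [0, 0, 1.55, 0, -13, 0, 0.9]
    - [0, 0, 1.55, 0, -13, 0, 0.9]
    - [0, 0, 1.55, 0, -13, 0, 0.9]
    - [0, 0, 1.55, 0, -13, 0, 0.9]
    - [0, 0, 1.55, 0, -13, 0, 0.9]
    - [0, 0, 1.55, 0, -13, 0, 0.9]
    - [0, 0, 1.55, 0, -10, 0, 0.9]

```text
clock: 15.52
eef_pos: [394.9, -34.9, 22.5]
eef_rot: [3.141, -0.001, -3.122]
wrist_force: [0.4, 5.5, 7.7]
finger_gap: 40.0
finger_force: 15.0
```

>>> servo_tool:
  rows:
    - [0, 0, 0, 0, 0, 0, 0.9]
    - [0, 0, 0, 0, 0, 0, 0.9]

```text
clock: 15.78
eef_pos: [395.0, -35.3, 22.5]
eef_rot: [-3.141, -0.001, -3.123]
wrist_force: [-1.5, -5.3, 6.8]
finger_gap: 40.1
finger_force: 15.0
```

Run:
```python
from h import *
np.set_printoptions(precision=3,suppress=True)
im=manip.camera("scene")[:,:,::-1]; cv2.imwrite("pics/s2.png",im)
a=cv2.resize(im[130:280,150:370],None,fx=3.6,fy=3.6,interpolation=cv2.INTER_CUBIC)
cv2.imwrite("pics/s2c.png",cv2.convertScaleAbs(a,alpha=1.5))
s=manip.read_state();print(s['eef_pos'],s['eef_rot'],s['clock'])
```

```text
[394.978 -35.271  22.488] [-3.141 -0.001 -3.123] 15.825
```

View pics/s2c.png

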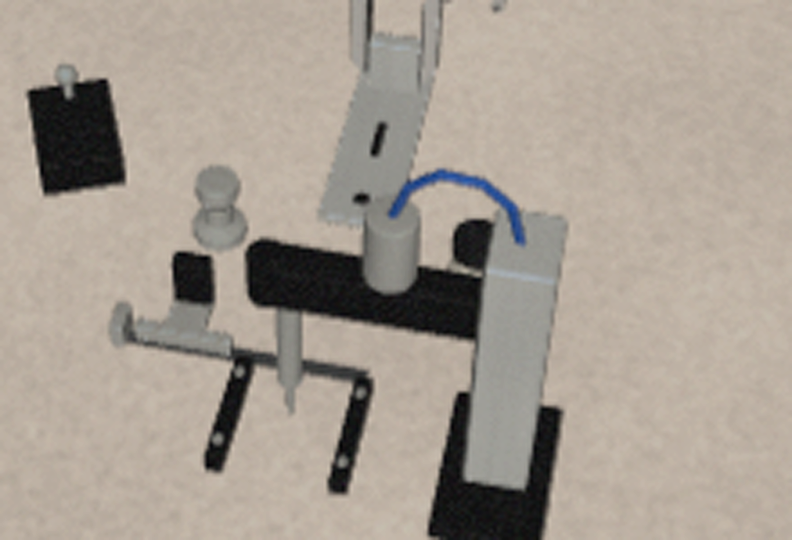

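The plate is out in the open and roughly aligned with the lane. The spot is at crop (362,199), the slot at (379,140), and the needle tip at (291,410). I'll measure these precisely.

```bash
cat >> h.py <<'E'
def blob(im,cuv,r,th=75):
    u,v=map(int,cuv); w=im[v-r:v+r+1,u-r:u+r+1].max(2).astype(float)
    m=np.clip(th-w,0,None); yy,xx=np.mgrid[v-r:v+r+1,u-r:u+r+1]
    return np.array([(m*xx).sum(),(m*yy).sum()])/m.sum()
E
python3 - <<'E'
from h import *
np.set_printoptions(precision=2,suppress=True)
im=cv2.imread("pics/s2.png")
f=lambda p:(np.array(p,float)+.5)/3.6-.5+[150,130]
sp=blob(im,np.round(f((362,199))),3);sl=blob(im,np.round(f((379,140))),6)
print(sp,sl,f((362,199)),f((379,140)))
P=S.plane([sp,sl],8);print(P,"yaw",np.arctan2(*(P[0]-P[1])[::-1]))
# rails: dark pixels, line fit on the top faces
for a in ((240,365),(217,440)),((366,385),(340,485)):
    (x0,y0),(x1,y1)=f(a[0]),f(a[1]);pts=[]
    for v in range(int(y0)+3,int(y1)-4):
        c=x0+(x1-x0)*(v-y0)/(y1-y0);row=im[v,int(c)-9:int(c)+10].max(1).astype(float);m=np.clip(80-row,0,None)
        pts.append(((m*np.arange(int(c)-9,int(c)+10)).sum()/m.sum(),v))
    W=S.plane(pts,12);p=np.polyfit(W[:,0],W[:,1],1);print("rail yaw",p[0],"y at x=720",np.polyval(p,720),len(pts))
E
```

```text
[249.98 184.72] [254.57 168.33] [250.19 184.92] [254.92 168.53]
[[517.24 -32.71]
 [455.57 -34.42]] yaw 0.027718343228384453
rail yaw 0.021628833865382044 y at x=720 -71.96039820787584 13
rail yaw 0.030679556799676495 y at x=720 8.047806455741526 21
```

>>> servo_tool:
  rows:
    - [0, 0, 0, 5, -2, 0, 0.9]
    - [0, 0, 0, 8, -2, 0, 0.9]
    - [0, 0, 0, 10, -0.7, 0, 0.9]
    - [0, 0, 0, 10, 0.2, 0, 0.9]
    - [0, 0, 0, 10, 0.3, 0, 0.9]
    - [0, 0, 0, 10, 0.2, 0, 0.9]
    - [0, 0, 0, 10, 0.3, 0, 0.9]
    - [0, 0, 0, 10, 0.2, 0, 0.9]
    - [0, 0, 0, 10, 0.3, 0, 0.9]
    - [0, 0, 0, 10, 0.2, 0, 0.9]
    - [0, 0, 0, 10, 0.3, 0, 0.9]
    - [0, 0, 0, 10, 0.2, 0, 0.9]
    - [0, 0, 0, 10, 0.3, 0, 0.9]
    - [0, 0, 0, 7, 0.2, 0, 0.9]
    - [0, 0, 0, 0, 0, 0, 0.9]
    - [0, 0, 0, 0, 0, 0, 0.9]

```text
clock: 17.82
eef_pos: [525.2, -36.8, 22.4]
eef_rot: [3.141, -0.0, -3.122]
wrist_force: [2.2, 2.2, 3.0]
finger_gap: 40.2
finger_force: 15.0
```

Run:
```python
from h import *
np.set_printoptions(precision=2,suppress=True)
im=manip.camera("scene")[:,:,::-1]; cv2.imwrite("pics/s3.png",im)
t=manip.camera("top")[:,:,::-1]
a=cv2.resize(im[150:280,180:290],None,fx=4.5,fy=4.5,interpolation=cv2.INTER_CUBIC)
b=cv2.resize(t[90:220,220:305],None,fx=3.5,fy=4.5,interpolation=cv2.INTER_CUBIC)
c=np.hstack([a,b]);print(c.shape);cv2.imwrite("pics/s3c.png",cv2.convertScaleAbs(c,alpha=1.5))
s=manip.read_state();print(s['eef_pos'],s['eef_rot'],s['clock'],s['wrist_force'])
print("tip z14",S.plane(sf([(291,375)]),14))
```

```text
(585, 793, 3)
[525.18 -36.77  22.37] [ 3.14 -0.   -3.12] 17.925 [2.99 2.66 3.38]
tip z14 [[716.5  -32.79]]
```

View pics/s3c.png

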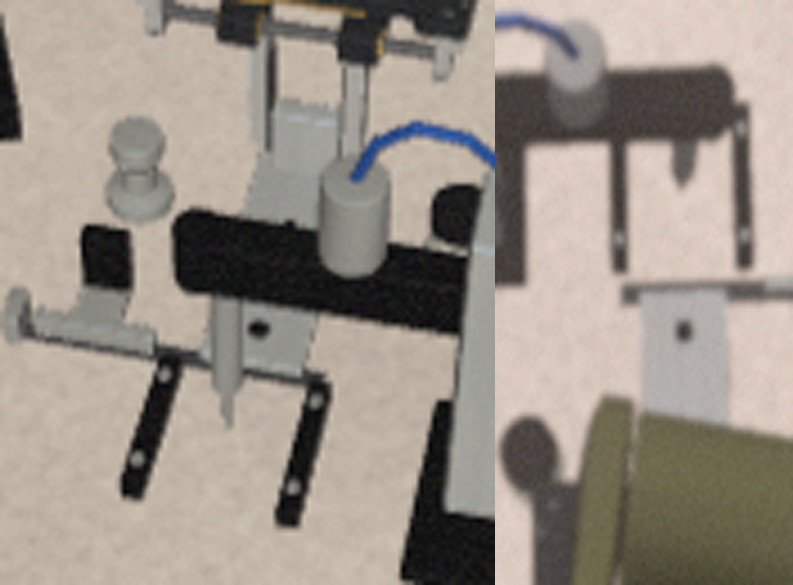

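Run:
```python
from h import *
np.set_printoptions(precision=2,suppress=True)
f=lambda p:(np.array(p,float)+.5)/4.5-.5+[180,150]
g=lambda p:(np.array(p,float)-[495,0]+.5)/[3.5,4.5]-.5+[220,90]
a=S.plane([f((260,329))],8);b=S.plane([f((229,423))],14)
c=T.plane([g((685,330))],8);d=T.plane([g((682,186))],14)
print("scene spot,tip,diff",a,b,b-a,"top",c,d,d-c, "tri",tri(g((682,186)),f((229,423))))
print("lane centre at rail near ends, top:",T.plane([g((620,270)),g((744,266))],15).mean(0), "plate sides top:",T.plane([g((642,400)),g((727,400)),g((641,293)),g((726,293))],8))
```

```text
scene spot,tip,diff [[647.39 -33.67]] [[715.95 -32.87]] [[68.56  0.8 ]] top [[650.17 -35.93]] [[722.2  -34.15]] [[72.03  1.78]] tri (array([720.32, -32.81,  19.93]), array([[-0.5 ,  0.09]]), array([[-0.49, -0.05]]))
lane centre at rail near ends, top: [680.06 -33.91] plate sides top: [[614.95  -8.44]
 [614.98 -62.45]
 [668.93  -7.83]
 [668.95 -62.29]]
```

>>> servo_tool:
  rows:
    - [0, 0, 0, 5, 0.1, 0, 0.9]
    - [0, 0, 0, 5, 0.1, 0, 0.9]
    - [0, 0, 0, 5, 0.1, 0, 0.9]
    - [0, 0, 0, 5, 0.2, 0, 0.9]
    - [0, 0, 0, 0, 0, 0, 0.9]

```text
clock: 18.55
eef_pos: [545.0, -36.5, 22.3]
eef_rot: [3.142, -0.001, -3.122]
wrist_force: [-0.8, 0.5, 5.6]
finger_gap: 39.8
finger_force: 15.0
```

No snag on the guide strip, and the front is inside the rails. Continuing.

>>> servo_tool:
  rows:
    - [0, 0, 0, 5, 0.1, 0, 0.9]
    - [0, 0, 0, 5, 0.1, 0, 0.9]
    - [0, 0, 0, 5, 0.1, 0, 0.9]
    - [0, 0, 0, 5, 0.2, 0, 0.9]
    - [0, 0, 0, 5, 0.1, 0, 0.9]
    - [0, 0, 0, 5, 0.1, 0, 0.9]
    - [0, 0, 0, 5, 0.2, 0, 0.9]
    - [0, 0, 0, 5, 0.1, 0, 0.9]
    - [0, 0, 0, 5, 0.2, 0, 0.9]
    - [0, 0, 0, 4, 0.1, 0, 0.9]
    - [0, 0, 0, 0, 0, 0, 0.9]
    - [0, 0, 0, 0, 0, 0, 0.9]

```text
clock: 20.05
eef_pos: [593.9, -35.3, 22.4]
eef_rot: [3.142, -0.001, -3.122]
wrist_force: [-1.1, -0.1, 5.8]
finger_gap: 40.1
finger_force: 15.0
```

Run:
```python
from h import *
np.set_printoptions(precision=2,suppress=True)
im=manip.camera("scene")[:,:,::-1]; cv2.imwrite("pics/s4.png",im)
t=manip.camera("top")[:,:,::-1];cv2.imwrite("pics/t4.png",t)
a=cv2.resize(im[205:265,195:260],None,fx=8,fy=8,interpolation=cv2.INTER_CUBIC)
b=cv2.resize(t[110:170,255:293],None,fx=7,fy=8,interpolation=cv2.INTER_CUBIC)
c=np.hstack([a,b]);print(c.shape);cv2.imwrite("pics/s4c.png",cv2.convertScaleAbs(c,alpha=1.5))
s=manip.read_state();print(s['eef_pos'],s['eef_rot'],s['clock'],s['wrist_force'])
```

```text
(480, 786, 3)
[593.93 -35.25  22.38] [ 3.14 -0.   -3.12] 20.15 [-0.44 -0.17  4.58]
```

View pics/s4c.png

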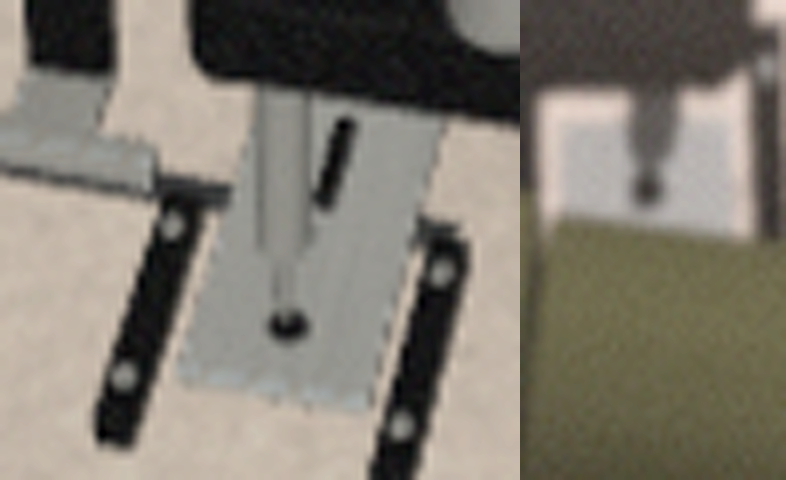

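The spot (288,325 in the crop) is almost under the tip, centred between the rails and aligned with them. I'll cross-check it against the rail screws in the same view.

Run:
```python
from h import *
np.set_printoptions(precision=2,suppress=True)
f=lambda p:(np.array(p,float)+.5)/8-.5+[195,205]
g=lambda p:(np.array(p,float)-[520,0]+.5)/[7,8]-.5+[255,110]
s=S.plane(f([(173,223),(124,376),(442,270),(400,425)]),15);print(s,s.mean(0))
print("rail -y far end bottom",S.plane(f([(115,445)]),0),"spot",S.plane(f([(288,325)]),8),"top spot",T.plane(g([(647,190)]),8))
print("plate R edge scene",S.plane(f([(440,125),(365,408)]),8))
print("tip z14..18",S.plane(f([(287,312)]*2),14)[0],S.plane(f([(287,312)]),18))
```

```text
[[693.19 -73.44]
 [749.36 -72.06]
 [691.23   7.07]
 [747.17   7.91]] [720.24 -32.63]
rail -y far end bottom [[762.83 -71.51]] spot [[715.99 -32.79]] top spot [[718.37 -33.53]]
plate R edge scene [[632.74  -7.  ]
 [739.05  -4.2 ]]
tip z14..18 [715.85 -33.04] [[718.72 -32.24]]
```

>>> servo_tool:
  rows:
    - [0, 0, 0, 1, 0, 0, 0.9]
    - [0, 0, 0, 1, 0, 0, 0.9]
    - [0, 0, 0, 0, 0, 0, 0.9]
    - [0, 0, 0, 0, 0, 0, 0.9]
    - [0, 0, 0, 0, 0, 0, 0.5]
    - [0, 0, 0, 0, 0, 0, 0.25]
    - [0, 0, 0, 0, 0, 0, 0.25]
    - [0, 0, 0, 0, 0, 0, 0.25]
    - [0, 0, 0, 0, 0, 0, 0.25]
    - [0, 0, 0, 0, 0, 15, 0.25]
    - [0, 0, 0, 0, 0, 25, 0.25]
    - [0, 0, 0, 0, 0, 25, 0.25]
    - [0, 0, 0, 0, 0, 25, 0.25]
    - [0, 0, 0, -40, 0, 10, 0.25]
    - [0, 0, 0, -50, 0, 0, 0.25]
    - [0, 0, 0, -50, 0, 0, 0.25]
    - [0, 0, 0, -50, 0, 0, 0.25]
    - [0, 0, 0, -50, 0, 0, 0.25]
    - [0, 0, 0, 0, 0, 0, 0.25]
    - [0, 0, 0, 0, 0, 0, 0.25]

```text
clock: 22.65
eef_pos: [357.4, -35.5, 123.5]
eef_rot: [-3.141, 0.002, -3.122]
wrist_force: [0.0, -0.2, -0.2]
finger_gap: 70.3
finger_force: 0.0
```

Run:
```python
from h import *
np.set_printoptions(precision=2,suppress=True)
im=manip.camera("scene")[:,:,::-1]; cv2.imwrite("pics/s5.png",im)
t=manip.camera("top")[:,:,::-1];cv2.imwrite("pics/t5.png",t)
a=cv2.resize(im[160:265,180:260],None,fx=5.5,fy=5.5,interpolation=cv2.INTER_CUBIC)
b=cv2.resize(t[105:210,240:320],None,fx=4.4,fy=5.5,interpolation=cv2.INTER_CUBIC)
c=np.hstack([a,b]);print(c.shape);cv2.imwrite("pics/s5c.png",cv2.convertScaleAbs(c,alpha=1.5))
s=manip.read_state();print(s['eef_pos'],s['finger_gap'],s['clock'],s['wrist_force'])
```

```text
(578, 792, 3)
[357.31 -35.35 122.85] 70.3949856930811 22.75 [ 0.84  0.28 -0.65]
```

View pics/s5c.png

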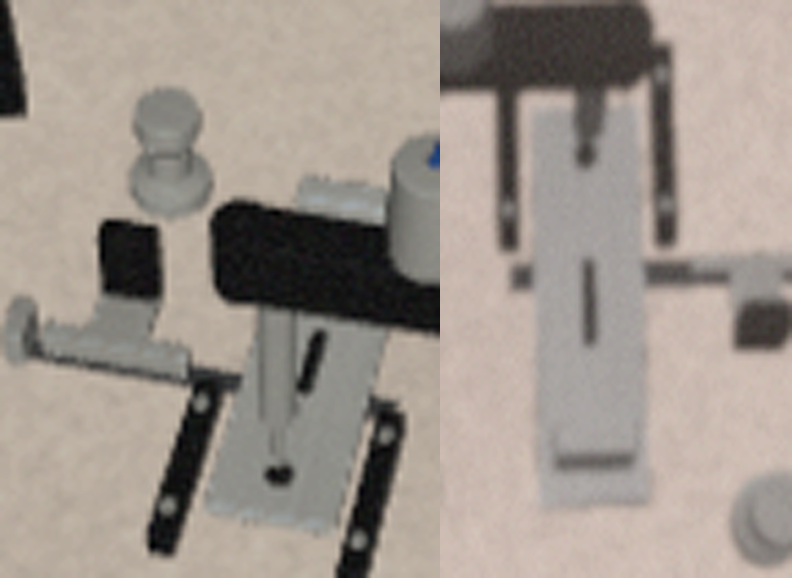

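The plate lies straight and centred in the lane, with the spot at the needle tip (scene crop 279,475). The gate is at its stop and the gripper is clear. One last numeric check.

Run:
```python
from h import *
np.set_printoptions(precision=2,suppress=True)
f=lambda p:(np.array(p,float)+.5)/5.5-.5+[180,160]
g=lambda p:(np.array(p,float)-[440,0]+.5)/[4.4,5.5]-.5+[240,105]
im=cv2.imread("pics/s5.png")
sp=blob(im,np.round(f((279,475))),4)
s=S.plane(f([(202,402),(168,505),(386,433),(358,541)]),15)
print("scene origin est",s.mean(0)-[2.5,.07],"spot",S.plane([sp],8),S.plane(f([(279,475)]),8))
r=T.plane(g([(508,249),(666,245)]),15)
print("top origin est",r.mean(0)+[40,1],"spot",T.plane(g([(586,153)]),8))
c=T.plane(g([(588,260),(588,346)]),8);e=T.plane(g([(535,108),(638,107),(648,503),(540,505)]),8)
print("slot ends mean",c.mean(0),"plate corners",e,"centre+62",e.mean(0)+[62,1.6])
```

```text
scene origin est [717.95 -32.48] spot [[718.2  -32.86]] [[718.24 -32.79]]
top origin est [719.3 -32.8] spot [[720.47 -33.72]]
slot ends mean [657.65 -34.45] plate corners [[739.61  -7.53]
 [740.04 -60.63]
 [575.71 -64.25]
 [574.87  -9.97]] centre+62 [719.56 -33.99]
```

Both views put the spot within about 1.5 mm of the needle, so I'm handing in.

```bash
python3 -c "
from cell import manip
print(manip.sign_off())"
```

```text
the job is handed in; nothing more can be done
None
```

I handed the job in at about 23 s: the gate is at its end stop, the plate lies straight in the lane with the spot about 1.5 mm or less from the needle tip by both cameras, and the gripper is clear; the judged result was not shown.

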